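# Pack the storage canister full of vials and cover it

## Task

Finish packing the round canister: stand the three big glass vials that are still on the bench in the cup with the four already there, so that all seven stand upright on its floor, one in the middle and six round it. Then put the clear cover over the cup, fully home on the foot of the canister. Keep the vials upright throughout, and leave the other things on the bench, the two small vials included, where they are.

Things in the scene. Friction and masses are not known exactly. Their poses are not given: they have to be found in the camera images.
- canister: round vial canister, loose but heavy (0.8 kg): grey foot disc 104 mm in diameter, 6 mm thick; on it an open metal cup, outside diameter 79.6 mm (78 at the rim), inside 74 mm, rim 40 mm above the table. Origin: centre of the foot's underside, z up. Four vials stand loose in it side by side, part of a ring; the middle and two adjacent ring places are empty
- cup_floor (a point): centre of the cup's inner floor, 10 mm above the canister's origin; caps of vials standing here end 77 mm above it. Seven vials fit only as one in the middle and six round it, ring centres about 24 mm from the axis and 60 degrees apart, with 1 to 2 mm of play; vials in the cup give way when nudged
- cover: deep clear round cover for the canister, open below, standing upright on the table: outside diameter 91 mm (93 over the grey band at its bottom edge), inside about 85 mm, inside height 88 mm, flat top at 91 mm, 0.14 kg. Origin: centre of its bottom edge, z up. Fully home it surrounds the cup and its bottom edge rests on the foot disc, 6 mm above the canister's origin
- cover_knob (a point): middle of the round grey knob on the cover, 104 mm above the cover's origin; the knob is 22 mm in diameter from 6 mm below to 6 mm above this point and its top is 8 mm above this point
- loose_1: glass vial, body 22.6 mm in diameter, 77 mm tall, 30 g; bevelled foot, short shoulder at 58 mm, ribbed metal cap 20 mm in diameter from 64 to 77 mm. Origin: centre of its underside, z up its axis. At the start it stands on the table outside the canister.
- loose_2: glass vial, body 22.6 mm in diameter, 77 mm tall, 30 g; bevelled foot, short shoulder at 58 mm, ribbed metal cap 20 mm in diameter from 64 to 77 mm. Origin: centre of its underside, z up its axis. At the start it stands on the table outside the canister.
- loose_3: glass vial, body 22.6 mm in diameter, 77 mm tall, 30 g; bevelled foot, short shoulder at 58 mm, ribbed metal cap 20 mm in diameter from 64 to 77 mm. Origin: centre of its underside, z up its axis. At the start it stands on the table outside the canister.
- packed_1: glass vial, body 22.6 mm in diameter, 77 mm tall, 30 g; bevelled foot, short shoulder at 58 mm, ribbed metal cap 20 mm in diameter from 64 to 77 mm. Origin: centre of its underside, z up its axis. At the start it already stands in the canister's cup.
- packed_2: glass vial, body 22.6 mm in diameter, 77 mm tall, 30 g; bevelled foot, short shoulder at 58 mm, ribbed metal cap 20 mm in diameter from 64 to 77 mm. Origin: centre of its underside, z up its axis. At the start it already stands in the canister's cup.
- packed_3: glass vial, body 22.6 mm in diameter, 77 mm tall, 30 g; bevelled foot, short shoulder at 58 mm, ribbed metal cap 20 mm in diameter from 64 to 77 mm. Origin: centre of its underside, z up its axis. At the start it already stands in the canister's cup.
- packed_4: glass vial, body 22.6 mm in diameter, 77 mm tall, 30 g; bevelled foot, short shoulder at 58 mm, ribbed metal cap 20 mm in diameter from 64 to 77 mm. Origin: centre of its underside, z up its axis. At the start it already stands in the canister's cup.
- small_vial_a: bystander: small capped glass vial, 16 mm in diameter and 38 mm tall, standing on the table among the big ones; does not belong in the canister. Origin: centre of its underside.
- small_vial_b: bystander: small capped glass vial, 16 mm in diameter and 38 mm tall, standing on the table among the big ones; does not belong in the canister. Origin: centre of its underside.
- syringe: bystander: plastic syringe lying on the table, 132 mm long, 24 mm wide, 19 mm high. Origin: middle of its underside, long axis along y.
- disc_filter: bystander: white disc filter, 26 mm in diameter, 14 mm high, on the table. Origin: centre of its underside.
- marker: bystander: marker pen lying at the table's front edge, 135 mm long, 16 mm high. Origin: middle of its underside, long axis along y.
Things that resemble listed ones, but are neither listed nor needed, are in the scene too. What is shaped like the loose_1 but yellow is not meant.

How it is judged:
By the outcome, as a careful person would: the job done as asked, in the order asked, and still so for the second after the job is handed in, with the robot touching nothing.
It also fails if it takes over 72 s, if anything falls off the work surface, if the arm or the gripper's body presses on something with over 40 N, if the wrist force passes 120 N, or if a joint passes its speed limit or range.

## Robot

A 7-joint arm with a two-finger parallel gripper is mounted at the origin on a cart in front of the work surface, level with it; the furniture and walls round the work are solid. World frame = base frame: x ahead of the robot, y to its left, z up, the work surface at z = 0. Lengths are in m, angles in rad, forces in N, time in s.
With the tool pointing down it reaches from about 0.425 to 0.875 m from the base axis. Payload 9.9 kg.
Tool frame: the origin (TCP) lies at the very end of the fingers, on their centre line; the grasp point (between the pads) lies bot.grip_point_offset behind it (bot.grip_point_offset is the distance from the TCP to the grasp point, in m); z points along the fingers, y is the line along which they close (so a half turn about z gives the same grasp; the last joint's range is limited). The gripper opens to 85 mm and grips with 20 to 120 N. Pads are 22 mm wide; open, the fingers measure 114 mm over their backs; the gripper's body (76 mm by 85 mm) begins 54 mm behind the grasp point. The pads swing forward as they close: fully open they stand 13 mm farther back than shut.
Start: joints at [-1.379, 0.576, 0.025, 1.437, -0.015, 1.129, -0.057], TCP at [0.184, 0.649, 0.231] pointing down, gripper open.
Joint ranges: [-2.76, 2.76], [-0.34, 2.15], [-1.52, 1.57], [0.19, 2.46], [-1.09, 4.23], [0.17, 1.99], [-2.82, 2.82]. Speed limits (rad/s): [2.22, 2.22, 3.01, 3.01, 3.14, 3.14, 3.14].

## Interface

Orientations are given as a 3x3 rotation matrix whose columns are the frame's x, y, z axes.
In Python, from plant import readout, cams, order, bot gives the robot as it stands. The module is installed in compiled form; this text tells all that it offers.
- The arm moves only by the shell command python3 -m creep 'ROWS'. ROWS is JSON, a list of rows, each a list of 5 numbers: the shift along the tool's x, y, z in units of 40 mm (1.0 is 40 mm), then the turn about the tool's z in units of 5 degrees (1.0 is 5 degrees), then the opening, from -1 (shut) to 1 (fully open). A call has exactly 10 rows; each row shifts and turns the commanded pose from where the row before left it, along the tool's axes as they then stand; what a row does not reach is not made up. A row lasts 1/12 s, in which the tool goes at most 41.7 mm and 7.16 degrees, less where a joint would pass 70% of its speed; a pose out of reach is approached as far as the arm can. A call is refused whole if a number of a shift passes 1 or a number of a turn 1, either way. A call with a gripper value outside its range is refused whole. The fingers move at their own pace and stop on an object; the grip force is fixed at half the most. Time passes only in rows, so rows that do not move let the fingers close, or fill a call up. It gives the time, the measured TCP pose, the force, the opening and the grip force at its end, in the units of the state.
- readout.read_state(): the state, without advancing time (a new reading comes with each control period).
- cams.capture(name): name is "scene" or "top" or "wrist"; returns the picture (480x640x3 uint8, red, green, blue); there is no depth.
- cams.camera_model(name): a dict with "camera_matrix" (3x3 intrinsics, pixels), "xyz" and "rotation" of the camera in the world. Camera axes: x right, y down, z forward; pixel columns grow to the right and rows downward; lengths in m; the calibration is good to about 2 mm. A picture is of the moment at which its call begins: read the wrist's pose just before it. camera_model takes no time and is no camera call; for the wrist camera it gives the pose at the moment of the call.
- order.job_done(): hands the job in; it is judged then, once.
The state is a dict: "clock": time; "joint_pos": joint angles; "joint_velocities": joint speeds; "tau": joint torques, N m; "tcp_pos": TCP position; "orientation": TCP orientation; "wrist_force": force on the tool from outside, world axes, zero at the start; "moment": the same for the moment, N m; "width": finger opening in m; "grasp_force": force on a finger pad.
Only numpy, scipy, OpenCV 4.12 (cv2) and the standard library are available. Lean on these libraries where they do the work, as an engineer would, in place of code of your own. Each camera call takes 0.05 s, during which the arm holds its last target. There are 200 camera calls.

## Working session

There is one attempt and no reset: what is moved stays moved. The work goes in short steps, Python scripts to look and compute and a shell command to move; the robot and the scene stay as the last step left them, time stands still between calls to the robot, and variables do not carry over. Pictures are saved under pics/ and viewed, at most 10 in all, crops included, and the job is handed in when it is done.

```bash
mkdir -p pics
python3 - <<'E'
from plant import readout,cams,order,bot
import cv2,numpy as np
s=readout.read_state();print({k:np.round(v,3).tolist() for k,v in s.items()},bot.grip_point_offset)
for n in("scene","top"):
    im=cams.capture(n);cv2.imwrite(f"pics/{n}0.png",im[:,:,::-1]);m=cams.camera_model(n)
    print(n,{k:np.round(v,3).tolist() for k,v in m.items()})
E
```

```text
{'clock': 0.0, 'joint_pos': [-1.379, 0.577, 0.025, 1.438, -0.015, 1.129, -0.057], 'joint_velocities': [0.001, -0.001, 0.0, 0.0, -0.0, -0.0, -0.0], 'tau': [-0.001, -76.578, 2.251, -28.595, 0.016, 0.013, 0.0], 'tcp_pos': [0.184, 0.649, 0.23], 'orientation': [[-0.962, 0.272, -0.0], [0.272, 0.962, -0.002], [-0.0, -0.002, -1.0]], 'wrist_force': [-0.793, 0.091, 0.528], 'moment': [0.033, -0.0, 0.016], 'grasp_force': 0.0, 'width': 0.085} 0.0187
scene {'camera_matrix': [[573.695, 0.0, 320.613], [0.0, 573.695, 236.801], [0.0, 0.0, 1.0]], 'xyz': [-0.392, -0.561, 0.679], 'rotation': [[0.546, -0.403, 0.735], [-0.838, -0.242, 0.489], [-0.02, -0.882, -0.47]]}
top {'camera_matrix': [[490.741, 0.0, 330.329], [0.0, 490.741, 235.976], [0.0, 0.0, 1.0]], 'xyz': [0.329, 0.024, 1.14], 'rotation': [[-0.006, -0.988, 0.157], [-1.0, 0.008, 0.011], [-0.012, -0.157, -0.988]]}
```

View pics/top0.png

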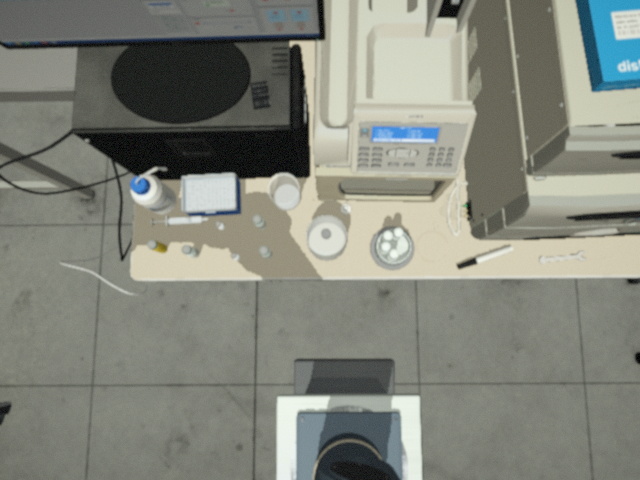

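View pics/scene0.png

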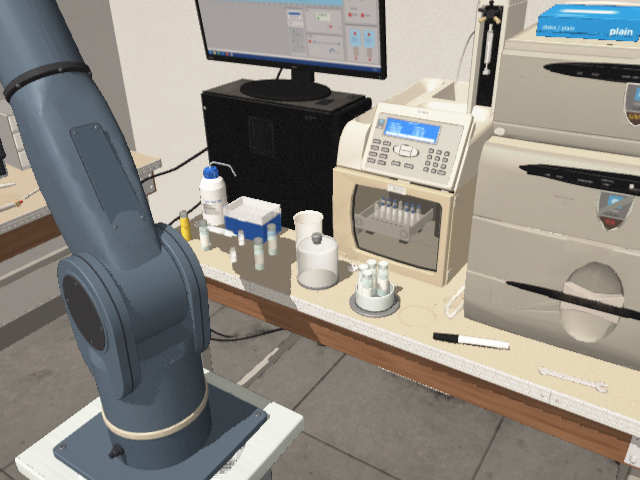

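The top view shows the canister at about (392,247) and the cover at (327,237). The big vials are near (258,222), (265,252) and (190,250), and the yellow one is at (155,245). The small vials are near (221,226) and (235,257). The scene view agrees.

```bash
cat > h.py <<'E'
from plant import readout,cams,order,bot
import cv2,numpy as np
def ray(n,u,v,z,m=None):
    m=m or cams.camera_model(n);R=np.array(m["rotation"]);c=np.array(m["xyz"])
    d=R@np.linalg.solve(np.array(m["camera_matrix"]),[u,v,1.]);return c+d*(z-c[2])/d[2]
def proj(n,p,m=None):
    m=m or cams.camera_model(n);q=np.array(m["camera_matrix"])@(np.array(m["rotation"]).T@(np.array(p)-m["xyz"]));return q[:2]/q[2]
def st():
    s=readout.read_state();R=np.array(s["orientation"]);return s,np.array(s["tcp_pos"]),R
def rel(p,yaw=None):
    "shift to world point in tool axes, units; yaw = world dir of tool y (deg)"
    s,t,R=st();d=R.T@(np.array(p)-t)/.04
    print("t",round(s["clock"],2),"tcp",t.round(4),"tool y dir deg",round(np.degrees(np.arctan2(R[1,1],R[0,1])),2),"shift",d.round(2),"w",round(s["width"],4))
E
python3 - <<'E'
from h import *
a=cv2.imread("pics/top0.png")[170:290,130:530];b=cv2.imread("pics/scene0.png")[200:320,170:410]
o=np.zeros((600,800,3),np.uint8);o[:240]=cv2.resize(a,None,fx=2,fy=2,interpolation=2);o[240:,:720]=cv2.resize(b,None,fx=3,fy=3,interpolation=2);cv2.imwrite("pics/z0.png",o)
for u,v,z in[(258,221,.077),(265,251,.077),(189,249,.077),(221,226,.038),(235,257,.038),(326,235,.112),(392,247,.02),(155,245,.05),(285,190,.1)]:print(u,v,ray("top",u,v,z).round(3))
m=cams.camera_model("wrist");print({k:np.round(v,3).tolist() for k,v in m.items()});rel((.6,.12,.3))
E
```

```text
258 221 [0.533 0.195 0.077]
265 251 [0.466 0.178 0.077]
189 249 [0.471 0.345 0.077]
221 226 [0.529 0.286 0.038]
235 257 [0.458 0.252 0.038]
326 235 [0.494 0.044 0.112]
392 247 [ 0.48  -0.106  0.02 ]
155 245 [0.485 0.431 0.05 ]
285 190 [0.596 0.133 0.1  ]
{'camera_matrix': [[336.877, 0.0, 322.875], [0.0, 336.877, 237.439], [0.0, 0.0, 1.0]], 'xyz': [0.107, 0.67, 0.374], 'rotation': [[0.273, 0.914, 0.301], [0.962, -0.259, -0.087], [-0.001, 0.314, -0.95]]}
t 0.1 tcp [0.1837 0.6491 0.2306] tool y dir deg 74.2 shift [-13.62  -9.9   -1.72] w 0.0854
```

View pics/z0.png

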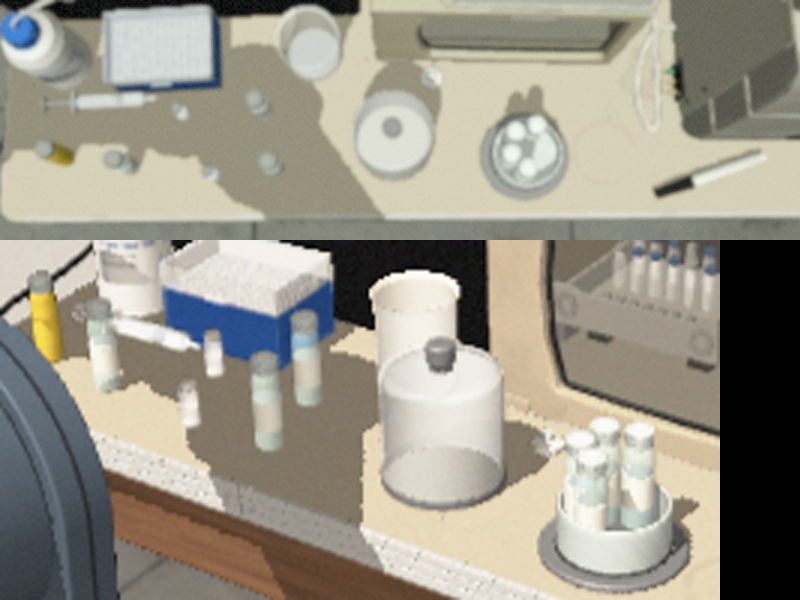

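```bash
python3 -m creep '[[0,0,0,-0.8,1],[0,0,0,-0.8,1],[0,0,0,-0.8,1],[0,0,0,-0.8,1],[-0.5,-0.8,0,0,1],[-0.5,-0.8,0,0,1],[-0.5,-0.8,0,0,1],[-0.5,-0.8,0,0,1],[-0.5,-0.8,0,0,1],[-0.5,-0.8,0,0,1]]'
python3 -m creep '[[-0.5,-0.8,0,0,1],[-0.5,-0.8,0,0,1],[-0.5,-0.8,0,0,1],[-0.5,-0.8,0,0,1],[-0.5,-0.8,0,0,1],[-0.5,-0.8,0,0,1],[0,0,0,0,1],[0,0,0,0,1],[0,0,0,0,1],[0,0,0,0,1]]'
python3 - <<'E'
from h import *
rel((.466,.178,.05));m=cams.camera_model("wrist");im=cams.capture("wrist");cv2.imwrite("pics/w1.png",im[:,:,::-1])
import json;json.dump({k:np.array(v).tolist() for k,v in m.items()},open("w1.json","w"))
for p in[(.533,.195,.077),(.466,.178,.077),(.471,.345,.077)]:print(proj("wrist",p,m).round(0))
E
```

```text
clock: 0.93
tcp_pos: [0.305, 0.456, 0.2311]
orientation: [[-1.0, -0.004, -0.0], [-0.004, 1.0, -0.0], [0.0, -0.0, -1.0]]
wrist_force: [1.7, -0.4, -0.1]
width: 0.0851
grasp_force: 0.0
clock: 1.77
tcp_pos: [0.4243, 0.2676, 0.2312]
orientation: [[-1.0, -0.005, -0.001], [-0.005, 1.0, 0.0], [0.001, 0.0, -1.0]]
wrist_force: [0.9, -0.8, 0.5]
width: 0.0854
grasp_force: 0.0
t 1.77 tcp [0.4243 0.2676 0.2312] tool y dir deg 90.31 shift [-1.03 -2.25  4.53] w 0.0854
[252. 322.]
[229. 260.]
[405. 266.]
```

View pics/w1.png

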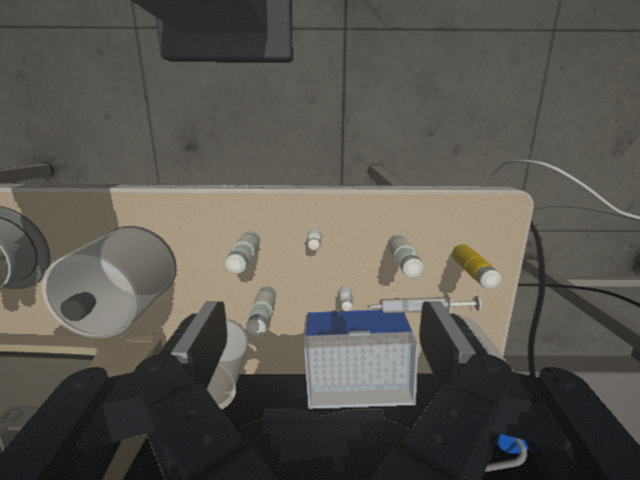

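The wrist view shows the big vial caps at about (236,263), (258,324) and (411,267), and the small vials at (314,240) and (346,300). I'll refine the cap tops with bright masks.

Run:
```python
from h import *
import json
m=json.load(open("w1.json"));im=cv2.imread("pics/w1.png");g=cv2.cvtColor(im,6);g4=cv2.resize(g,None,fx=4,fy=4,interpolation=2)
o=[]
for u,v in[(236,263),(258,324),(411,267)]:
    x,y=(u-20)*4,(v-20)*4;c=g4[y:y+160,x:x+160]
    cs=cv2.HoughCircles(cv2.GaussianBlur(c,(5,5),0),cv2.HOUGH_GRADIENT,1,20,param1=60,param2=12,minRadius=34,maxRadius=54)
    k=cv2.cvtColor(c,8)
    if cs is not None:
        for q in cs[0][:2]:
            p=(q[:2]+[x,y]-1.5)/4;print(p,q[2]/4,ray("",*p,.077,m).round(4));cv2.circle(k,(int(q[0]),int(q[1])),int(q[2]),(0,0,255),1)
    o.append(cv2.resize(k,(260,260)))
cv2.imwrite("pics/z1.png",np.hstack(o))
```

```text
[234.75 264.25] 10.325 [0.47   0.1827 0.077 ]
[256.   327.75] 9.15 [0.5399 0.1989 0.077 ]
[256.25 322.5 ] 8.875 [0.5338 0.1996 0.077 ]
[411.75 267.75] 8.975 [0.4729 0.352  0.077 ]
```

View pics/z1.png

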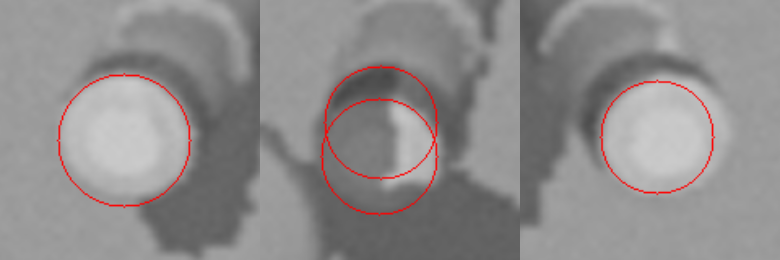

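```bash
python3 -m creep '[[-0.28,-0.53,0,0,0.2],[-0.28,-0.53,0,0,0.2],[-0.29,-0.53,0,0,0.2],[-0.28,-0.53,0,0,0.2],[0,0,0.7,0,0.2],[0,0,0.7,0,0.2],[0,0,0.7,0,0.2],[0,0,0.7,0,0.2],[0,0,0.7,0,0.2],[0,0,0.4,0,0.2]]'
python3 -m creep '[[0,0,0.35,0,0.2],[0,0,0,0,0.2],[0,0,0,0,-1],[0,0,0,0,-1],[0,0,0,0,-1],[0,0,0,0,-1],[0,0,0,0,-1],[0,0,0,0,-1],[0,0,0,0,-1],[0,0,0,0,-1]]'
python3 -c "
from h import *
rel((.47,.1825,.06))"
```

```text
clock: 2.65
tcp_pos: [0.469, 0.1827, 0.0727]
orientation: [[-1.0, -0.006, -0.003], [-0.006, 1.0, -0.001], [0.003, -0.001, -1.0]]
wrist_force: [0.5, -0.3, -0.4]
width: 0.0515
grasp_force: 0.0
clock: 3.48
tcp_pos: [0.4714, 0.1824, 0.0624]
orientation: [[-1.0, -0.004, 0.002], [-0.004, 1.0, 0.001], [-0.002, 0.001, -1.0]]
wrist_force: [-0.7, 0.9, 7.0]
width: 0.0165
grasp_force: 58.3
t 3.48 tcp [0.4714 0.1824 0.0624] tool y dir deg 90.21 shift [0.03 0.   0.06] w 0.0165
```

```bash
python3 -m creep '[[0,0,-0.3,0,-1],[0,0,-0.6,0,-1],[0,0,-0.8,0,-1],[0,0,-0.8,0,-1],[0,0,-0.6,0,-1],[0,0,-0.4,0,-1],[0,0,0,0,-1],[0,0,0,0,-1],[0,0,0,0,-1],[0,0,0,0,-1]]'
python3 - <<'E'
from h import *
rel((.455,-.106,.23));a=cams.capture("wrist");b=cams.capture("scene")
o=np.hstack([cv2.resize(a[240:480,170:470],None,fx=1.5,fy=1.5),cv2.resize(b[180:300,200:320],(360,360),interpolation=2)])
cv2.imwrite("pics/g1.png",o[:,:800,::-1]);print(o.shape)
E
```

```text
clock: 4.32
tcp_pos: [0.47, 0.1814, 0.2003]
orientation: [[-1.0, -0.003, -0.002], [-0.003, 1.0, -0.001], [0.002, -0.001, -1.0]]
wrist_force: [-0.2, -0.3, -0.9]
width: 0.0164
grasp_force: 57.7
t 4.32 tcp [0.47   0.1814 0.2003] tool y dir deg 90.19 shift [ 0.4  -7.18 -0.74] w 0.0164
(360, 810, 3)
```

View pics/g1.png

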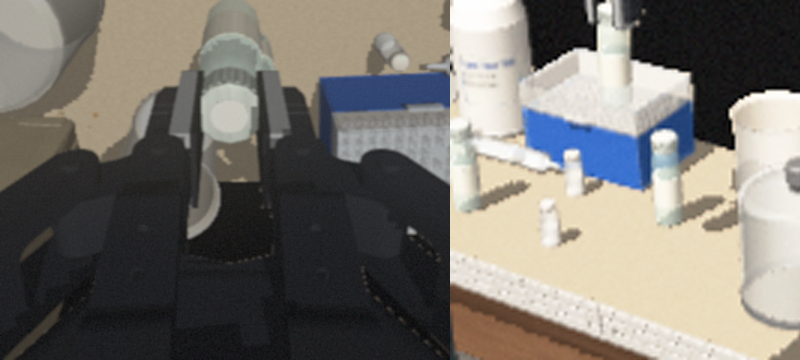

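```bash
python3 -m creep '[[0.1,-0.4,-0.2,0,-1],[0.1,-0.7,-0.2,0,-1],[0.2,-0.8,-0.2,0,-1],[0.2,-0.8,-0.2,0,-1],[0.2,-0.8,-0.2,0,-1],[0.1,-0.8,0,0,-1],[0.1,-0.7,0,0,-1],[0,-0.4,0,0,-1],[0,0,0,0,-1],[0,0,0,0,-1]]'
cat > can.py <<'E'
from h import *
import json,sys
tag=sys.argv[1]
rel((.48,-.106,.2));m=cams.camera_model("wrist");im=cams.capture("wrist")[:,:,::-1].copy();cv2.imwrite(f"pics/{tag}_full.png",im)
json.dump({k:np.array(v).tolist() for k,v in m.items()},open(f"{tag}.json","w"))
p=proj("",(.48,-.106,.06),m).astype(int);x0,y0=max(p[0]-70,0),max(p[1]-70,0);x0=min(x0,500);y0=min(y0,340)
c=cv2.resize(im[y0:y0+140,x0:x0+140],(600,600),interpolation=2);cv2.imwrite(f"pics/{tag}.png",c);print("crop origin",x0,y0,"scale",600/140)
E
python3 can.py c1
```

```text
clock: 5.25
tcp_pos: [0.4311, -0.035, 0.2409]
orientation: [[-1.0, -0.001, -0.001], [-0.001, 1.0, -0.0], [0.001, -0.0, -1.0]]
wrist_force: [0.9, 1.0, -0.9]
width: 0.0163
grasp_force: 57.7
t 5.25 tcp [ 0.4311 -0.035   0.2409] tool y dir deg 90.07 shift [-1.22 -1.78  1.02] w 0.0163
crop origin 185 187 scale 4.285714285714286
```

View pics/c1.png

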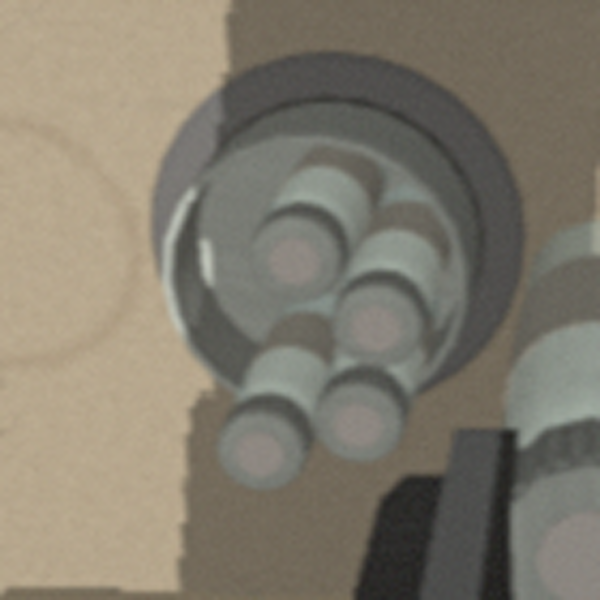

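```bash
cat > cc.py <<'E'
from h import *
import json
m=json.load(open("c1.json"));f=lambda u,v,z:ray("",185+u/4.2857-.4,187+v/4.2857-.4,z,m)
L=f(152,215,.006);Rr=f(523,230,.006);T=f(335,52,.006);print(L,Rr,T)
c=np.array([T[0]+.052,(L[1]+Rr[1])/2]);print("foot c",c, "diam",Rr[1]-L[1])
L=f(163,265,.04);Rr=f(470,280,.04);print("rim",L,Rr,(L[1]+Rr[1])/2,Rr[1]-L[1])
for u,v in[(295,257),(382,328),(360,420),(263,452)]:
    p=f(u,v,.087)[:2];d=p-c;print(p.round(4),"r",np.hypot(*d).round(4),"ang",np.degrees(np.arctan2(d[1],d[0])).round(1))
for a in range(0,360,60):pass
E
python3 cc.py
python3 - <<'E'
from h import *
# top view check of foot: dark-grey disc contour extents
im=cv2.imread("pics/top0.png");g=cv2.cvtColor(cv2.resize(im[215:280,360:425],None,fx=8,fy=8,interpolation=2),6)
c=cv2.HoughCircles(cv2.GaussianBlur(g,(9,9),0),cv2.HOUGH_GRADIENT,1,400,param1=60,param2=20,minRadius=140,maxRadius=215);print(c)
for q in c[0]:print(ray("top",360+q[0]/8-.44,215+q[1]/8-.44,.006),q[2]/8)
E
```

```text
[ 0.47518965 -0.15739523  0.006     ] [ 0.4795375  -0.05519833  0.006     ] [ 0.4296007  -0.10442201  0.006     ]
foot c [ 0.4816007  -0.10629678] diam 0.10219690127834485
rim [ 0.47741509 -0.14496844  0.04      ] [ 0.48146762 -0.06717339  0.04      ] -0.1060709172763051 0.07779505264315704
[ 0.4583 -0.1011] r 0.0238 ang 167.3
[ 0.4751 -0.0828] r 0.0244 ang 105.4
[ 0.4977 -0.0888] r 0.0238 ang 47.4
[ 0.5058 -0.1114] r 0.0247 ang -12.0
NoneTraceback (most recent call last):
  File "<stdin>", line 5, in <module>
TypeError: 'NoneType' object is not subscriptable
```

The close-up shows four caps at crop (295,257), (382,328), (360,420) and (263,452). They sit on the ring at 167, 106, 47 and -12°, so the empty places are at -73° and -133°. The centre is (0.4818,-0.1062). Next I'll measure how the held vial sits in the gripper.

```bash
cat > held.py <<'E'
from h import *
import json,sys
tag,zc=sys.argv[1],float(sys.argv[2])
m=json.load(open(tag+".json"));g=cv2.cvtColor(cv2.imread(f"pics/{tag}_full.png"),6)
s,t,R=st();z=t[2]+zc;p=proj("",t+[0,0,zc],m);x0,y0=(p-30).astype(int)
c=cv2.resize(g[y0:y0+60,x0:x0+60],None,fx=6,fy=6,interpolation=2);f=337/((m["xyz"][2]-z)/.95)
cs=cv2.HoughCircles(cv2.GaussianBlur(c,(9,9),0),cv2.HOUGH_GRADIENT,1,15,param1=50,param2=12,minRadius=int(.0085*f*6),maxRadius=int(.0112*f*6))
k=cv2.cvtColor(c,8);print("expect",p,"r",.01*f)
for q in cs[0][:3]:
    w=ray("",x0+q[0]/6-.4,y0+q[1]/6-.4,z,m);print("px",(x0+q[0]/6).round(1),(y0+q[1]/6).round(1),"r",q[2]/6,"tool offset mm",(R.T@(w-t)*1000).round(1));cv2.circle(k,(int(q[0]),int(q[1])),int(q[2]),(0,0,255),1)
cv2.imwrite(f"pics/{tag}_held.png",k)
E
python3 held.py c1 .0146
```

```text
expect [327.47100817 318.84376875] r 24.863984660675843Traceback (most recent call last):
  File "held.py", line 9, in <module>
    for q in cs[0][:3]:
             ~~^^^
TypeError: 'NoneType' object is not subscriptable
```

```bash
python3 -m creep '[[-0.36,-0.56,0,0,-1],[-0.37,-0.58,0,0,-1],[-0.37,-0.58,0,0,-1],[-0.37,-0.58,0,0,-1],[0,0,0,-1,-1],[0,0,0.2,-1,-1],[0,0,0.4,-1,-1],[0,0,0.4,-1,-1],[0,0,0.4,-1,-1],[0,0,0.2,-1,-1]]'
python3 -m creep '[[0,0,0.05,0,-1],[0,0,0,0,-1],[0,0,0,0,-1],[0,0,0,0,-1],[0,0,0,0,-1],[0,0,0,0,-1],[0,0,0,0,-1],[0,0,0,0,-1],[0,0,0,0,-1],[0,0,0,0,-1]]'
python3 -c "
from h import *
rel((.4897,-.1269,.074))"
```

```text
clock: 6.13
tcp_pos: [0.4902, -0.1242, 0.1752]
orientation: [[-0.861, -0.509, -0.003], [-0.509, 0.861, 0.001], [0.002, 0.002, -1.0]]
wrist_force: [-0.2, -0.4, -0.6]
width: 0.0163
grasp_force: 57.8
clock: 6.97
tcp_pos: [0.4905, -0.1263, 0.1754]
orientation: [[-0.864, -0.503, 0.0], [-0.503, 0.864, -0.0], [-0.0, -0.0, -1.0]]
wrist_force: [0.7, -0.3, -0.7]
width: 0.0164
grasp_force: 57.8
t 6.97 tcp [ 0.4905 -0.1263  0.1754] tool y dir deg 120.19 shift [ 0.02 -0.    2.53] w 0.0164
```

```bash
python3 -m creep '[[0,0,0.4,0,-1],[0,0,0.6,0,-1],[0,0,0.4,0,-1],[0,0,0.2,0,-1],[0,0,0.1,0,-1],[0,0,0,0,-1],[0,0,0,0,-1],[0.02,0,0,0,-1],[0,0,0,0,-1],[0,0,0,0,-1]]'
python3 -m creep '[[0,0,0.1,0,-1],[0,0,0.1,0,-1],[0,0,0.1,0,-1],[0,0,0.1,0,-1],[0,0,0,0,-1],[0,0,0.1,0,-1],[0,0,0.1,0,-1],[0,0,0.1,0,-1],[0,0,0,0,-1],[0,0,0,0,-1]]'
```

```text
clock: 7.8
tcp_pos: [0.4901, -0.1268, 0.108]
orientation: [[-0.864, -0.503, 0.001], [-0.503, 0.864, -0.0], [-0.001, -0.001, -1.0]]
wrist_force: [0.1, 0.3, 0.4]
width: 0.0161
grasp_force: 57.8
clock: 8.63
tcp_pos: [0.4896, -0.1266, 0.079]
orientation: [[-0.864, -0.503, -0.001], [-0.503, 0.864, 0.0], [0.0, 0.0, -1.0]]
wrist_force: [-0.2, 0.0, -0.4]
width: 0.0161
grasp_force: 57.8
```

```bash
python3 -m creep '[[0,0,0.05,0,-1],[0,0,0.05,0,-1],[0,0,0.04,0,-1],[0,0,0,0,-1],[0,0,0,0,-0.34],[0,0,0,0,-0.34],[0,0,0,0,-0.34],[0,0,-0.2,0,-0.34],[0,0,-0.4,0,-0.34],[0,0,-0.8,0,-0.34]]'
python3 -m creep '[[0,0,-0.8,0,0],[0,0,-0.8,0,0.2],[0.3,0,-0.8,0.5,0.2],[0.3,0,-0.6,1,0.2],[0.3,0.7,0,1,0.2],[0.3,0.9,0,1,0.2],[0.3,0.9,0,1,0.2],[0,0.9,0,1,0.2],[0,0.8,0,0.5,0.2],[0,0.3,0,0,0.2]]'
python3 - <<'E'
from h import *
rel((.538,.201,.06));rel((.4735,.3545,.06))
E
python3 can.py c2
```

```text
clock: 9.47
tcp_pos: [0.4881, -0.1263, 0.1285]
orientation: [[-0.864, -0.503, -0.005], [-0.503, 0.864, 0.001], [0.004, 0.003, -1.0]]
wrist_force: [1.0, -0.6, 0.5]
width: 0.0279
grasp_force: 0.0
clock: 10.3
tcp_pos: [0.3977, 0.0298, 0.2507]
orientation: [[-1.0, -0.005, 0.001], [-0.005, 1.0, 0.002], [-0.001, 0.002, -1.0]]
wrist_force: [-1.2, -1.1, -0.1]
width: 0.0513
grasp_force: 0.0
t 10.3 tcp [0.3977 0.0298 0.2507] tool y dir deg 90.26 shift [-3.52  4.26  4.78] w 0.0513
t 10.3 tcp [0.3977 0.0298 0.2507] tool y dir deg 90.26 shift [-1.93  8.1   4.78] w 0.0513
t 10.3 tcp [0.3977 0.0298 0.2507] tool y dir deg 90.26 shift [-2.04 -3.41  1.26] w 0.0513
crop origin 128 212 scale 4.285714285714286
```

View pics/c2.png

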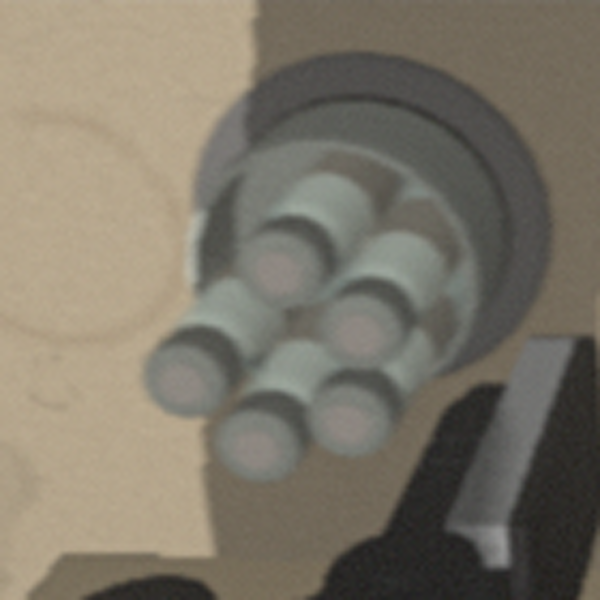

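The fifth vial stands in the cup. Caps are at crop (283,265), (362,326), (350,412), (261,443) and (188,376).

Run:
```python
from h import *
import json
m=json.load(open("c2.json"));f=lambda u,v,z:ray("",128+u/4.2857-.4,212+v/4.2857-.4,z,m)
L=f(193,215,.006);Rr=f(551,235,.006);T=f(355,52,.006)
c=np.array([T[0]+.052,(L[1]+Rr[1])/2]);print("foot c",c, "diam",Rr[1]-L[1])
P=np.array([f(u,v,.087)[:2] for u,v in[(283,265),(362,326),(350,412),(261,443),(188,376)]])
for p in P:
    d=p-c;print(p.round(4),"r",np.hypot(*d).round(4),"ang",np.degrees(np.arctan2(d[1],d[0])).round(1))
```

```text
foot c [ 0.48139304 -0.10543202] diam 0.10331232484540126
[ 0.4575 -0.0992] r 0.0247 ang 165.5
[ 0.4731 -0.0825] r 0.0244 ang 109.8
[ 0.4961 -0.0877] r 0.023 ang 50.4
[ 0.5046 -0.1101] r 0.0237 ang -11.3
[ 0.4864 -0.1252] r 0.0204 ang -75.7
```

```bash
python3 -m creep '[[-0.2,-0.4,0,-0.5,-0.28],[-0.5,-0.8,0,-0.5,-0.28],[-0.5,-0.8,0,-1,-0.28],[-0.5,-0.8,0,-1,-0.28],[-0.2,-0.5,0.6,-1,-0.28],[0,0,0.7,-1,-0.28],[0,0,0.7,-1,-0.28],[0,0,0.4,0,-0.28],[0,0,0,0,-0.28],[0,0,0,0,-0.28]]'
python3 -c "
from h import *
rel((.4905,-.1285,.075))"
```

```text
clock: 11.18
tcp_pos: [0.4888, -0.097, 0.1539]
orientation: [[-0.865, -0.502, -0.001], [-0.502, 0.865, -0.0], [0.001, 0.001, -1.0]]
wrist_force: [-0.3, -0.1, 1.9]
width: 0.0308
grasp_force: 0.0
t 11.18 tcp [ 0.4888 -0.097   0.1539] tool y dir deg 120.13 shift [ 0.36 -0.7   1.97] w 0.0308
```

```bash
python3 -m creep '[[0.18,-0.35,0,0,-0.28],[0.18,-0.35,0,0,-0.28],[0,0,0.3,0,-0.28],[0,0,0.6,0,-0.28],[0,0,0.6,0,-0.28],[0,0,0.3,0,-0.28],[0,0,0.17,0,-0.28],[0,0,0,0,-0.28],[0,0,0,0,-0.28],[0,0,0,0,-0.28]]'
python3 -c "
from h import *
rel((.4905,-.1285,.075))"
python3 -m creep '[[0,0,0,0,-0.5],[0,0,0,0,-0.7],[0,0,0,0,-1],[0,0,0,0,-1],[0,0,0,0,-1],[0,0,0,0,-1],[0,0,0,0,-1],[0,0,0,0,-1],[0,0,0,0,-1],[0,0,0,0,-1]]'
```

```text
clock: 12.02
tcp_pos: [0.4918, -0.1282, 0.0763]
orientation: [[-0.864, -0.503, 0.002], [-0.503, 0.864, -0.001], [-0.002, -0.002, -1.0]]
wrist_force: [-0.3, 0.3, -0.6]
width: 0.0305
grasp_force: 0.0
t 12.02 tcp [ 0.4918 -0.1282  0.0763] tool y dir deg 120.19 shift [0.03 0.01 0.03] w 0.0305
clock: 12.85
tcp_pos: [0.4917, -0.1279, 0.0761]
orientation: [[-0.864, -0.503, 0.002], [-0.503, 0.864, -0.0], [-0.002, -0.001, -1.0]]
wrist_force: [0.3, 0.8, 6.5]
width: 0.0159
grasp_force: 58.4
```

```bash
python3 -m creep '[[0,-0.02,0,0,-1],[0,0,0,0,-1],[0,0,0,0,-1],[0,0,0,0,-1],[0,0,0,0,-1],[0,0,0,0,-1],[0,0,0,0,-1],[0,0,0,0,-1],[0,0,0,0,-1],[0,0,0,0,-1]]'
python3 -m creep '[[0,0,0,0,-0.6],[0,0,0,0,-0.5],[0,0,0,0,-0.4],[0,0,0,0,-0.4],[0,0,0,0,-0.4],[0,0,0,0,-0.4],[0,0,-0.1,0,-0.4],[0,0,-0.2,0,-0.4],[0,0,-0.6,0,-0.4],[0,0,-0.9,0,-0.4]]'
python3 -m creep '[[0,0,-0.9,0,0],[0,0,-0.8,0,0.2],[0.3,0.2,-0.8,0.5,0.2],[0.3,0.5,-0.6,1,0.2],[0.3,0.7,0,1,0.2],[0.3,0.9,0,1,0.2],[0.3,0.9,0,1,0.2],[0,0.9,0,1,0.2],[0,0.3,0,0.5,0.2],[0,0,0,0,0.2]]'
python3 -m creep '[[0,0,0,0,0.2],[0,0,0,0,0.2],[0,0,0,0,0.2],[0,0,0,0,0.2],[0,0,0,0,0.2],[0,0,0,0,0.2],[0,0,0,0,0.2],[0,0,0,0,0.2],[0,0,0,0,0.2],[0,0,0,0,0.2]]'
cat > caps.py <<'E'
from h import *
import json,sys
tag=sys.argv[1]
m=cams.camera_model("wrist");im=cams.capture("wrist")[:,:,::-1].copy();cv2.imwrite(f"pics/{tag}_full.png",im)
json.dump({k:np.array(v).tolist() for k,v in m.items()},open(f"{tag}.json","w"))
p=proj("",(.481,-.106,.087),m).astype(int);x0,y0=np.maximum(p-55,0);s=6
g=cv2.cvtColor(cv2.resize(im[y0:y0+110,x0:x0+110],None,fx=s,fy=s,interpolation=2),6)
c0=np.array((.4815,-.1055))
cs=cv2.HoughCircles(cv2.GaussianBlur(g,(9,9),0),cv2.HOUGH_GRADIENT,1,90,param1=50,param2=11,minRadius=44,maxRadius=66)
for q in cs[0]:
    w=ray("",x0+q[0]/s-.4,y0+q[1]/s-.4,.087,m)[:2];d=w-c0
    if np.hypot(*d)<.04:print(w.round(4),"r",np.hypot(*d).round(4),"ang",np.degrees(np.arctan2(d[1],d[0])).round(1),"px",(q/s).round(1))
E
python3 caps.py c3; python3 -c "
from h import *
rel((.538,.201,.06));rel((.4735,.3545,.06))"
```

```text
clock: 13.68
tcp_pos: [0.492, -0.1284, 0.0761]
orientation: [[-0.864, -0.503, 0.002], [-0.503, 0.864, 0.0], [-0.002, -0.001, -1.0]]
wrist_force: [-1.1, 1.3, 8.4]
width: 0.0159
grasp_force: 58.6
clock: 14.52
tcp_pos: [0.4896, -0.1282, 0.1462]
orientation: [[-0.864, -0.503, -0.005], [-0.503, 0.864, 0.001], [0.004, 0.003, -1.0]]
wrist_force: [0.5, -0.5, -0.2]
width: 0.0257
grasp_force: 0.0
clock: 15.35
tcp_pos: [0.3872, 0.0191, 0.2719]
orientation: [[-1.0, -0.007, 0.001], [-0.007, 1.0, 0.001], [-0.001, 0.001, -1.0]]
wrist_force: [0.2, -0.5, 0.4]
width: 0.0511
grasp_force: 0.0
clock: 16.18
tcp_pos: [0.3878, 0.016, 0.2709]
orientation: [[-1.0, -0.004, -0.0], [-0.004, 1.0, -0.0], [0.0, -0.0, -1.0]]
wrist_force: [0.1, -0.7, 1.1]
width: 0.0507
grasp_force: 0.0
[ 0.4568 -0.0989] r 0.0256 ang 165.1 px [60.6 35.1 10.5]
[ 0.5024 -0.1101] r 0.0214 ang -12.5 px [54.4 72.9 10.3]
[ 0.471 -0.082] r 0.0257 ang 114.1 px [77.6 47.2  9.3]
[ 0.4847 -0.1248] r 0.0196 ang -80.4 px [39.2 58.6 10.1]
t 16.23 tcp [0.3878 0.016  0.2709] tool y dir deg 90.25 shift [-3.78  4.61  5.27] w 0.051
t 16.23 tcp [0.3878 0.016  0.2709] tool y dir deg 90.25 shift [-2.18  8.45  5.27] w 0.051
```

Run:
```python
from h import *
import json
m=json.load(open("c3.json"));im=cv2.imread("pics/c3_full.png");p=proj("",(.481,-.106,.06),m).astype(int);print(p-50)
a=cv2.resize(im[p[1]-50:p[1]+50,p[0]-50:p[0]+50],(500,500),interpolation=2)
s=cams.capture("scene")[:,:,::-1][250:320,340:410];t=cams.capture("top")[:,:,::-1][222:272,366:416]
cv2.imwrite("pics/t3.png",t);cv2.imwrite("pics/s3.png",s)
o=np.zeros((600,800,3),np.uint8);o[:500,:500]=a;o[:300,500:]=cv2.resize(s,(300,300),interpolation=2);o[300:,500:]=cv2.resize(t,(300,300),interpolation=2);cv2.imwrite("pics/v3.png",o)
```

```text
[168 233]
```

View pics/v3.png

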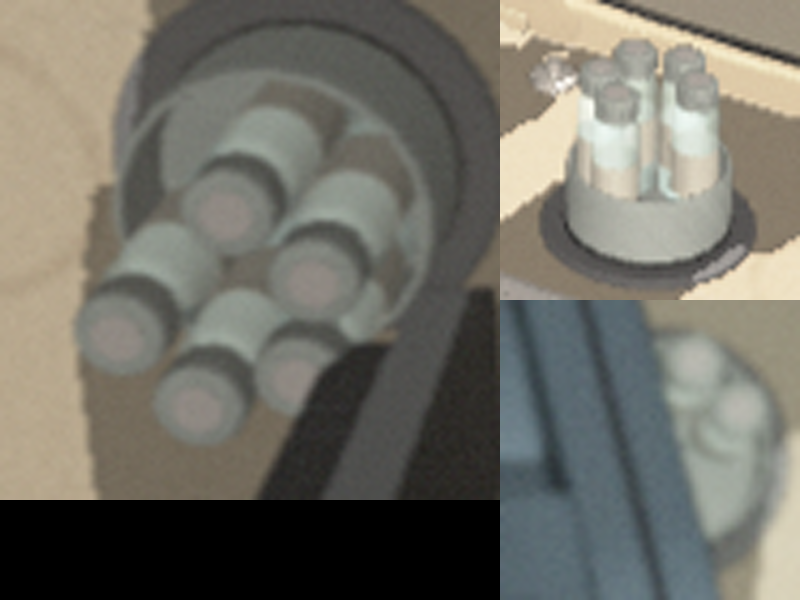

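Run:
```python
from h import *
import json
m=json.load(open("c3.json"))
P=np.array([ray("",168+u/5-.4,233+v/5-.4,.087,m)[:2] for u,v in[(228,213),(312,272),(293,375),(200,405),(117,332)]])
print(P.round(4));D=np.linalg.norm(P[:,None]-P[None],axis=2)*1000;print(D.round(1))
R=np.array([ray("",168+u/5-.4,233+v/5-.4,.04,m)[:2] for u,v in[(120,190),(165,95),(235,68),(330,90),(400,155),(432,235),(425,290)]])
A=np.c_[2*R,np.ones(len(R))];s=np.linalg.lstsq(A,(R**2).sum(1),rcond=None)[0];c=s[:2];print("rim c",c,np.sqrt(s[2]+c@c))
for p in P:
    d=p-c;print(np.hypot(*d).round(4),np.degrees(np.arctan2(d[1],d[0])).round(1))
```

```text
[[ 0.4586 -0.1012]
 [ 0.4724 -0.0845]
 [ 0.4974 -0.0908]
 [ 0.505  -0.112 ]
 [ 0.487  -0.1281]]
[[ 0.  21.7 40.3 47.7 39.2]
 [21.7  0.  25.8 42.6 46. ]
 [40.3 25.8  0.  22.5 38.8]
 [47.7 42.6 22.5  0.  24.2]
 [39.2 46.  38.8 24.2  0. ]]
rim c [ 0.4825423  -0.10715483] 0.03872973231020641
0.0247 166.0
0.0248 114.2
0.0222 47.7
0.023 -12.1
0.0215 -78.1
```

All five caps stand upright: crop (228,213), (312,272), (293,375), (200,405) and the new one at (117,332). The fifth is roughly in its ring place, so I'll fetch vial B.

```bash
python3 -m creep '[[-0.2,0.3,0,0,0.1],[-0.5,0.6,0,0,0.1],[-0.6,0.7,0,0,0.1],[-0.6,0.7,0,0,0.1],[-0.6,0.7,0,0,0.1],[-0.6,0.7,0.1,0,0.1],[-0.4,0.6,0.3,0,0.1],[-0.3,0.3,0.6,0,0.1],[0,0,0.8,0,0.1],[0,0,0.8,0,0.1]]'
python3 -m creep '[[0,0,0.8,0,0.1],[0,0,0.8,0,0.1],[0,0,0.4,0,0.1],[0,0,0,0,0.1],[0,0,0,0,0.1],[0,0,0,0,0.1],[0,0,0,0,0.1],[0,0,0,0,0.1],[0,0,0,0,0.1],[0,0,0,0,0.1]]'
python3 -c "
from h import *
rel((.5395,.2,.068))"
```

```text
clock: 17.17
tcp_pos: [0.5397, 0.2022, 0.1656]
orientation: [[-1.0, -0.006, 0.001], [-0.006, 1.0, 0.001], [-0.001, 0.001, -1.0]]
wrist_force: [0.8, -0.2, -1.0]
width: 0.0469
grasp_force: 0.0
clock: 18.0
tcp_pos: [0.5393, 0.2008, 0.0877]
orientation: [[-1.0, -0.004, 0.001], [-0.004, 1.0, 0.0], [-0.001, 0.0, -1.0]]
wrist_force: [0.3, -0.8, -0.9]
width: 0.0469
grasp_force: 0.0
t 18.0 tcp [0.5393 0.2008 0.0877] tool y dir deg 90.24 shift [-0.   -0.02  0.49] w 0.0469
```

```bash
python3 -m creep '[[0,0,0.3,0,0.1],[0,0,0.19,0,0.1],[0,0,0,0,0.1],[0,0,0,0,-1],[0,0,0,0,-1],[0,0,0,0,-1],[0,0,0,0,-1],[0,0,0,0,-1],[0,0,0,0,-1],[0,0,0,0,-1]]'
python3 -m creep '[[0,0,-0.2,0,-1],[0,0,-0.5,0,-1],[0,0,-0.8,0,-1],[0,0,-0.8,0,-1],[0,0,-0.8,0,-1],[0,0,-0.5,0,-1],[0.1,-0.3,0,0,-1],[0.2,-0.6,0,0,-1],[0.2,-0.9,0,0,-1],[0.2,-0.9,0,0,-1]]'
python3 -m creep '[[0.2,-0.9,0,0,-1],[0.2,-0.9,0,0,-1],[0.2,-0.9,0,0,-1],[0.2,-0.9,0,0,-1],[0.2,-0.9,0,0,-1],[0.1,-0.6,0,0,-1],[0,-0.3,0,0,-1],[0,0,0,0,-1],[0,0,0,0,-1],[0,0,0,0,-1]]'
python3 -c "
from h import *
rel((.4672,-.1237,.19))"
```

```text
clock: 18.83
tcp_pos: [0.5393, 0.2007, 0.0677]
orientation: [[-1.0, -0.004, 0.001], [-0.004, 1.0, 0.0], [-0.001, 0.0, -1.0]]
wrist_force: [-1.3, -0.6, 5.0]
width: 0.0156
grasp_force: 58.7
clock: 19.67
tcp_pos: [0.5103, 0.0919, 0.211]
orientation: [[-1.0, -0.007, -0.001], [-0.007, 1.0, -0.0], [0.001, 0.0, -1.0]]
wrist_force: [0.1, -1.3, -0.1]
width: 0.0157
grasp_force: 58.6
clock: 20.5
tcp_pos: [0.4682, -0.1226, 0.2111]
orientation: [[-1.0, -0.005, -0.0], [-0.005, 1.0, 0.001], [0.0, 0.001, -1.0]]
wrist_force: [-0.7, -0.3, 0.3]
width: 0.0154
grasp_force: 58.6
t 20.5 tcp [ 0.4682 -0.1226  0.2111] tool y dir deg 90.3 shift [ 0.02 -0.03  0.53] w 0.0154
```

```bash
cat > pink.py <<'E'
from h import *
import json,sys
def blobs(tag,save=True):
    m=cams.camera_model("wrist");im=cams.capture("wrist").astype(int);cv2.imwrite(f"pics/{tag}_full.png",im[:,:,::-1].astype(np.uint8))
    b=cv2.GaussianBlur(im.astype(np.float32),(0,0),1.2);k=((b[:,:,0]-b[:,:,1]>2.5)&(abs(b[:,:,1]-b[:,:,2])<6)).astype(np.uint8)
    n,l,s,c=cv2.connectedComponentsWithStats(cv2.morphologyEx(k,2,np.ones((3,3),np.uint8)))
    json.dump({k:np.array(v).tolist() for k,v in m.items()},open(f"{tag}.json","w"))
    return m,[(c[i],s[i,4]) for i in range(1,n) if 12<s[i,4]<900]
if __name__=="__main__":
    tag,zc=sys.argv[1],float(sys.argv[2]);m,B=blobs(tag);s,t,R=st()
    for c,a in B:
        w=ray("",*c,.087,m);h=ray("",*c,t[2]+zc,m)
        o=R.T@(h-t)*1000
        if np.hypot(o[0],o[1])<8:print("held",c.round(1),a,"tool off mm",o.round(1))
        elif np.hypot(w[0]-.4825,w[1]+.106)<.045:print("can",w.round(4),a)
E
python3 pink.py p1 .009
```

```text
can [ 0.457  -0.1011  0.087 ] 35
```

```bash
python3 -m creep '[[0.02,-0.03,0,0.8,-1],[0,0,0.1,1,-1],[0,0,0.1,1,-1],[0,0,0.1,1,-1],[0,0,0.2,1,-1],[0,0,0.3,1,-1],[0,0,0.3,1,-1],[0,0,0.2,1,-1],[0,0,0.1,0.8,-1],[0,0,0,0,-1]]'
python3 -m creep '[[0,0,0.2,0,-1],[0,0,0.3,0,-1],[0,0,0.2,0,-1],[0,0,0.1,0,-1],[0,0,0,0,-1],[0,0,0,0,-1],[0,0,0,0,-1],[0,0,0,0,-1],[0,0,0,0,-1],[0,0,0,0,-1]]'
python3 -c "
from h import *
rel((.4672,-.1237,.09))"
```

```text
clock: 21.38
tcp_pos: [0.4672, -0.1232, 0.1543]
orientation: [[-0.734, 0.679, -0.002], [0.679, 0.734, 0.001], [0.002, -0.001, -1.0]]
wrist_force: [-0.2, -0.3, -0.5]
width: 0.0156
grasp_force: 58.6
clock: 22.22
tcp_pos: [0.4677, -0.1249, 0.1236]
orientation: [[-0.734, 0.679, 0.001], [0.679, 0.734, -0.0], [-0.0, 0.0, -1.0]]
wrist_force: [0.1, 0.4, -0.2]
width: 0.0151
grasp_force: 58.6
t 22.22 tcp [ 0.4677 -0.1249  0.1236] tool y dir deg 47.25 shift [0.03 0.01 0.84] w 0.0151
```

```bash
python3 -m creep '[[0.03,0.01,0.1,0,-1],[0,0,0.1,0,-1],[0,0,0.1,0,-1],[0,0,0.1,0,-1],[0,0,0,0,-1],[0,0,0,0,-1],[0,0,0,0,-1],[0,0,0,0,-1],[0,0,0,0,-1],[0,0,0,0,-1]]'
python3 -m creep '[[0,0,0.1,0,-1],[0,0,0.1,0,-1],[0,0,0.1,0,-1],[0,0,0.1,0,-1],[0,0,0,0,-1],[0,0,0,0,-1],[0,0,0,0,-1],[0,0,0,0,-1],[0,0,0,0,-1],[0,0,0,0,-1]]'
```

```text
clock: 23.05
tcp_pos: [0.467, -0.1237, 0.1074]
orientation: [[-0.734, 0.679, 0.0], [0.679, 0.734, -0.0], [-0.0, 0.0, -1.0]]
wrist_force: [-0.6, -0.5, -0.5]
width: 0.0154
grasp_force: 58.6
clock: 23.88
tcp_pos: [0.467, -0.1237, 0.0914]
orientation: [[-0.734, 0.679, 0.0], [0.679, 0.734, -0.0], [-0.0, 0.0, -1.0]]
wrist_force: [-0.5, -0.1, -1.1]
width: 0.0151
grasp_force: 58.6
```

```bash
python3 -m creep '[[0,0,0.1,0,-1],[0,0,0.1,0,-1],[0,0,0.1,0,-1],[0,0,0,0,-1],[0,0,0,0,-1],[0,0,0,0,-1],[0,0,0,0,-1],[0,0,0,0,-1],[0,0,0,0,-1],[0,0,0,0,-1]]'
python3 -m creep '[[0,0,0,0,-0.6],[0,0,0,0,-0.5],[0,0,0,0,-0.4],[0,0,0,0,-0.4],[0,0,0,0,-0.4],[0,0,0,0,-0.4],[0,0,-0.1,0,-0.4],[0,0,-0.1,0,-0.4],[0,0,-0.1,0,-0.4],[0,0,-0.1,0,-0.4]]'
```

```text
clock: 24.72
tcp_pos: [0.467, -0.1237, 0.0794]
orientation: [[-0.734, 0.679, 0.0], [0.679, 0.734, -0.0], [-0.0, 0.0, -1.0]]
wrist_force: [-0.9, 0.6, 0.1]
width: 0.0157
grasp_force: 59.7
clock: 25.55
tcp_pos: [0.4671, -0.1238, 0.0959]
orientation: [[-0.734, 0.679, 0.0], [0.679, 0.734, -0.0], [-0.0, 0.0, -1.0]]
wrist_force: [0.1, 1.4, 1.0]
width: 0.0259
grasp_force: 0.0
```

```bash
python3 -m creep '[[0,0,-0.5,0,-0.2],[0,0,-0.9,0,0.1],[0,0,-0.9,-0.8,0.1],[0,0,-0.9,-1,0.1],[0,0,-0.7,-1,0.1],[0,0,-0.2,-1,0.1],[0,0,0,-1,0.1],[0,0,0,-1,0.1],[0,0,0,-1,0.1],[0,0,0,-1,0.1]]'
python3 -m creep '[[0.2,0.3,0,-0.8,0.1],[0.4,0.6,0,0,0.1],[0.4,0.7,0,0,0.1],[0.3,0.6,0,0,0.1],[0.2,0.3,0,0,0.1],[0,0,0,0,0.1],[0,0,0,0,0.1],[0,0,0,0,0.1],[0,0,0,0,0.1],[0,0,0,0,0.1]]'
python3 pink.py p2 -9; python3 caps.py c4; python3 -c "
from h import *
rel((.4745,.354,.068))"
```

```text
clock: 26.38
tcp_pos: [0.4668, -0.1237, 0.2599]
orientation: [[-0.998, 0.061, 0.001], [0.061, 0.998, -0.0], [-0.001, -0.0, -1.0]]
wrist_force: [0.2, 0.1, -0.3]
width: 0.0469
grasp_force: 0.0
clock: 27.22
tcp_pos: [0.4077, -0.0242, 0.2593]
orientation: [[-1.0, -0.003, -0.0], [-0.003, 1.0, -0.0], [0.0, -0.0, -1.0]]
wrist_force: [-0.5, 0.2, -0.2]
width: 0.0466
grasp_force: 0.0
can [ 0.5129 -0.0816  0.087 ] 15
[ 0.4559 -0.0999] r 0.0262 ang 167.6 px [60.1 33.2 10.1]
[ 0.4719 -0.0828] r 0.0246 ang 113.0 px [77.8 47.8 10.2]
[ 0.5028 -0.1104] r 0.0218 ang -12.9 px [53.1 74.6 10.5]
[ 0.4642 -0.1239] r 0.0253 ang -133.2 px [36.9 40.8 10.5]
t 27.32 tcp [ 0.4076 -0.024   0.2592] tool y dir deg 90.18 shift [-1.7   9.45  4.78] w 0.0467
```

Run:
```python
from h import *
import json
m=json.load(open("c4.json"));im=cv2.imread("pics/c4_full.png");s=6
p=proj("",(.481,-.106,.087),m).astype(int);x0,y0=p-55
g=cv2.cvtColor(cv2.resize(im[y0:y0+110,x0:x0+110],None,fx=s,fy=s,interpolation=2),6);g=cv2.createCLAHE(3,(4,4)).apply(g)
cs=cv2.HoughCircles(cv2.GaussianBlur(g,(9,9),0),cv2.HOUGH_GRADIENT,1,90,param1=50,param2=8,minRadius=52,maxRadius=66)
P=[]
for q in cs[0]:
    w=ray("",x0+q[0]/s-.4,y0+q[1]/s-.4,.087,m)[:2];d=w-(.4805,-.1055)
    if np.hypot(*d)<.032:print(w.round(4),"r",np.hypot(*d).round(4),"ang",np.degrees(np.arctan2(d[1],d[0])).round(1),(q/s).round(1));P.append(w)
P=np.array(P);print((np.linalg.norm(P[:,None]-P[None],axis=2)*1000).round(1))
```

```text
[ 0.457  -0.1001] r 0.0241 ang 167.0 [59.9 34.2 10.9]
[ 0.4724 -0.083 ] r 0.0239 ang 109.8 [77.6 48.2 10.5]
[ 0.4649 -0.1233] r 0.0237 ang -131.2 [37.6 41.4 10.9]
[ 0.4951 -0.0882] r 0.0226 ang 49.8 [73.8 68.1 10. ]
[ 0.503  -0.1104] r 0.023 ang -12.2 [53.1 74.8 10.7]
[ 0.4867 -0.1252] r 0.0207 ang -72.6 [37.6 60.8 10.7]
[ 0.4736 -0.1045] r 0.007 ang 171.4 [56.8 49.2 10.7]
[[ 0.  23.  24.5 39.9 47.1 38.9 17.1]
 [23.   0.  41.  23.2 41.  44.5 21.4]
 [24.5 41.   0.  46.3 40.2 21.9 20.8]
 [39.9 23.2 46.3  0.  23.5 38.  27. ]
 [47.1 41.  40.2 23.5  0.  22.1 30. ]
 [38.9 44.5 21.9 38.  22.1  0.  24.6]
 [17.1 21.4 20.8 27.  30.  24.6  0. ]]
```

```bash
python3 -m creep '[[-0.1,0.4,0,0,0.1],[-0.2,0.8,0,0,0.1],[-0.2,0.9,0,0,0.1],[-0.2,0.95,0,0,0.1],[-0.2,0.95,0,0,0.1],[-0.2,0.95,0,0,0.1],[-0.2,0.95,0,0,0.1],[-0.1,0.95,0,0,0.1],[-0.1,0.95,0,0,0.1],[-0.1,0.8,0.3,0,0.1]]'
python3 -m creep '[[-0.1,0.5,0.6,0,0.1],[0,0.35,0.8,0,0.1],[0,0,0.8,0,0.1],[0,0,0.8,0,0.1],[0,0,0.6,0,0.1],[0,0,0.3,0,0.1],[0,0,0,0,0.1],[0,0,0,0,0.1],[0,0,0,0,0.1],[0,0,0,0,0.1]]'
python3 -c "
from h import *
rel((.4745,.354,.070))"
```

```text
clock: 28.15
tcp_pos: [0.4708, 0.3242, 0.2487]
orientation: [[-1.0, -0.005, 0.002], [-0.005, 1.0, 0.003], [-0.002, 0.003, -1.0]]
wrist_force: [0.8, 0.2, 0.2]
width: 0.047
grasp_force: 0.0
clock: 28.98
tcp_pos: [0.4746, 0.3553, 0.0926]
orientation: [[-1.0, -0.004, 0.002], [-0.004, 1.0, 0.001], [-0.002, 0.001, -1.0]]
wrist_force: [-0.3, -0.6, 0.4]
width: 0.0466
grasp_force: 0.0
t 28.98 tcp [0.4746 0.3553 0.0926] tool y dir deg 90.22 shift [ 0.   -0.03  0.57] w 0.0466
```

```bash
python3 -m creep '[[0,-0.03,0.3,0,0.1],[0,0,0.27,0,0.1],[0,0,0,0,0.1],[0,0,0,0,-1],[0,0,0,0,-1],[0,0,0,0,-1],[0,0,0,0,-1],[0,0,0,0,-1],[0,0,0,0,-1],[0,0,0,0,-1]]'
python3 -m creep '[[0,0,-0.2,0,-1],[0,0,-0.5,0,-1],[0,0,-0.8,0,-1],[0,0,-0.8,0,-1],[0,0,-0.8,0,-1],[0,0,-0.5,0,-1],[0,-0.3,0,0,-1],[0,-0.6,0,0,-1],[0,-0.9,0,0,-1],[0,-0.9,0,0,-1]]'
python3 -m creep '[[0,-0.9,0,0,-1],[0,-0.9,0,0,-1],[0,-0.9,0,0,-1],[0,-0.9,0,0,-1],[0,-0.9,0,0,-1],[0,-0.9,0,0,-1],[0,-0.9,0,0,-1],[-0.1,-0.9,0,0,-1],[-0.1,-0.7,0,0,-1],[0,-0.4,0,0,-1]]'
python3 -m creep '[[0,-0.4,0,0,-1],[0,0,0.2,0,-1],[0,0,0.3,0,-1],[0,0,0.4,0,-1],[0,0,0.2,0,-1],[0,0,0,0,-1],[0,0,0,0,-1],[0,0,0,0,-1],[0,0,0,0,-1],[0,0,0,0,-1]]'
python3 -c "
from h import *
rel((.482,-.1057,.14))"
```

```text
clock: 29.82
tcp_pos: [0.4742, 0.354, 0.0692]
orientation: [[-1.0, -0.004, 0.001], [-0.004, 1.0, 0.001], [-0.001, 0.001, -1.0]]
wrist_force: [-0.8, -0.0, 6.0]
width: 0.0155
grasp_force: 58.7
clock: 30.65
tcp_pos: [0.4735, 0.2446, 0.2123]
orientation: [[-1.0, -0.006, -0.0], [-0.006, 1.0, -0.0], [0.0, -0.0, -1.0]]
wrist_force: [0.7, -0.6, 0.4]
width: 0.0151
grasp_force: 58.6
clock: 31.48
tcp_pos: [0.4831, -0.0905, 0.2124]
orientation: [[-1.0, -0.0, -0.0], [-0.0, 1.0, -0.001], [0.0, -0.001, -1.0]]
wrist_force: [0.1, 0.1, 0.1]
width: 0.0153
grasp_force: 58.7
clock: 32.32
tcp_pos: [0.4841, -0.1022, 0.1691]
orientation: [[-1.0, -0.004, 0.001], [-0.004, 1.0, -0.0], [-0.001, -0.0, -1.0]]
wrist_force: [0.5, -0.1, -0.5]
width: 0.0152
grasp_force: 58.7
t 32.32 tcp [ 0.4841 -0.1022  0.1691] tool y dir deg 90.25 shift [ 0.05 -0.09  0.73] w 0.0152
```

```bash
python3 -m creep '[[0.05,-0.09,0.2,0,-1],[0,0,0.3,0,-1],[0,0,0.2,0,-1],[0,0,0,0,-1],[0,0,0,0,-1],[0,0,0.1,0,-1],[0,0,0.1,0,-1],[0,0,0,0,-1],[0,0,0,0,-1],[0,0,0,0,-1]]'
python3 -m creep '[[0,0,0.1,0,-1],[0,0,0.1,0,-1],[0,0,0,0,-1],[0,0,0.1,0,-1],[0,0,0,0,-1],[0,0,0,0,-1],[0,0,0,0,-1],[0,0,0,0,-1],[0,0,0,0,-1],[0,0,0,0,-1]]'
```

```text
clock: 33.15
tcp_pos: [0.4818, -0.1059, 0.1326]
orientation: [[-1.0, -0.004, 0.0], [-0.004, 1.0, -0.0], [-0.0, -0.0, -1.0]]
wrist_force: [-0.7, -0.2, -0.3]
width: 0.0152
grasp_force: 58.7
clock: 33.98
tcp_pos: [0.4818, -0.1059, 0.1206]
orientation: [[-1.0, -0.004, 0.0], [-0.004, 1.0, -0.0], [-0.0, -0.0, -1.0]]
wrist_force: [1.5, -0.5, 0.3]
width: 0.0151
grasp_force: 58.7
```

```bash
python3 -m creep '[[0,0,0.1,0,-1],[0,0,0.1,0,-1],[0,0,0.1,0,-1],[0,0,0.1,0,-1],[0,0,0,0,-1],[0,0,0,0,-1],[0,0,0,0,-1],[0,0,0,0,-1],[0,0,0,0,-1],[0,0,0,0,-1]]'
python3 -m creep '[[0,0,0.1,0,-1],[0,0,0.1,0,-1],[0,0,0.1,0,-1],[0,0,0.08,0,-1],[0,0,0,0,-1],[0,0,0,0,-1],[0,0,0,0,-1],[0,0,0,0,-1],[0,0,0,0,-1],[0,0,0,0,-1]]'
```

```text
clock: 34.82
tcp_pos: [0.4818, -0.1059, 0.1046]
orientation: [[-1.0, -0.004, 0.0], [-0.004, 1.0, -0.0], [-0.0, -0.0, -1.0]]
wrist_force: [0.2, 0.0, -0.0]
width: 0.0152
grasp_force: 58.7
clock: 35.65
tcp_pos: [0.4817, -0.1059, 0.0894]
orientation: [[-1.0, -0.004, 0.0], [-0.004, 1.0, -0.0], [-0.0, -0.0, -1.0]]
wrist_force: [-0.2, 0.3, -0.2]
width: 0.0151
grasp_force: 58.6
```

```bash
python3 -m creep '[[0,0,0.03,0,-1],[0,0,0.03,0,-1],[0,0,0,0,-1],[0,0,0,0,-1],[0,0,0,0,-1],[0,0,0,0,-1],[0,0,0,0,-1],[0,0,0,0,-1],[0,0,0,0,-1],[0,0,0,0,-1]]'
```

```text
clock: 36.48
tcp_pos: [0.4821, -0.1059, 0.0874]
orientation: [[-1.0, -0.004, 0.001], [-0.004, 1.0, -0.0], [-0.001, -0.0, -1.0]]
wrist_force: [-0.9, 0.5, 7.2]
width: 0.0149
grasp_force: 63.1
```

```bash
python3 -m creep '[[0,0,-0.04,0,-1],[0,0,0,0,-1],[0,0,0,0,-0.5],[0,0,0,0,-0.3],[0,0,0,0,-0.3],[0,0,0,0,-0.3],[0,0,-0.1,0,-0.3],[0,0,-0.1,0,-0.3],[0,0,-0.2,0,-0.3],[0,0,-0.2,0,-0.3]]'
python3 -m creep '[[0.2,0.2,-0.6,0,0],[0.3,0.3,-0.8,0,0.1],[0.4,0.3,-0.8,0,0.1],[0.4,0.4,-0.8,0,0.1],[0.4,0.4,-0.5,0,0.1],[0.2,0.3,0,0,0.1],[0,0,0,0,0.1],[0,0,0,0,0.1],[0,0,0,0,0.1],[0,0,0,0,0.1]]'
python3 - <<'E'
from h import *
import json
rel((.494,.044,.095))
m=cams.camera_model("wrist");im=cams.capture("wrist")[:,:,::-1].copy();cv2.imwrite("pics/c5_full.png",im);json.dump({k:np.array(v).tolist() for k,v in m.items()},open("c5.json","w"))
s=cams.capture("scene")[:,:,::-1].copy();cv2.imwrite("pics/s5_full.png",s);s=s[250:320,340:410]
p=proj("",(.481,-.106,.06),m).astype(int)-50;q=proj("",(.494,.044,.1),m).astype(int)-50;q=np.clip(q,0,[540,380]);print(p,q)
o=np.zeros((600,800,3),np.uint8)
o[:500,:500]=cv2.resize(im[p[1]:p[1]+100,p[0]:p[0]+100],(500,500),interpolation=2);o[:300,500:]=cv2.resize(s,(300,300),interpolation=2)
o[300:,500:]=cv2.resize(im[q[1]:q[1]+100,q[0]:q[0]+100],(300,300),interpolation=2);cv2.imwrite("pics/v5.png",o)
E
```

```text
clock: 37.32
tcp_pos: [0.4817, -0.1059, 0.1132]
orientation: [[-1.0, -0.004, -0.0], [-0.004, 1.0, 0.0], [0.0, 0.0, -1.0]]
wrist_force: [0.2, 0.4, 0.4]
width: 0.0299
grasp_force: 0.0
clock: 38.15
tcp_pos: [0.4056, -0.031, 0.2522]
orientation: [[-1.0, -0.003, -0.001], [-0.003, 1.0, -0.0], [0.001, -0.0, -1.0]]
wrist_force: [-0.4, 0.3, -0.1]
width: 0.0472
grasp_force: 0.0
t 38.15 tcp [ 0.4056 -0.031   0.2522] tool y dir deg 90.19 shift [-2.22  1.87  3.93] w 0.0472
[204 226] [349 255]
```

View pics/v5.png

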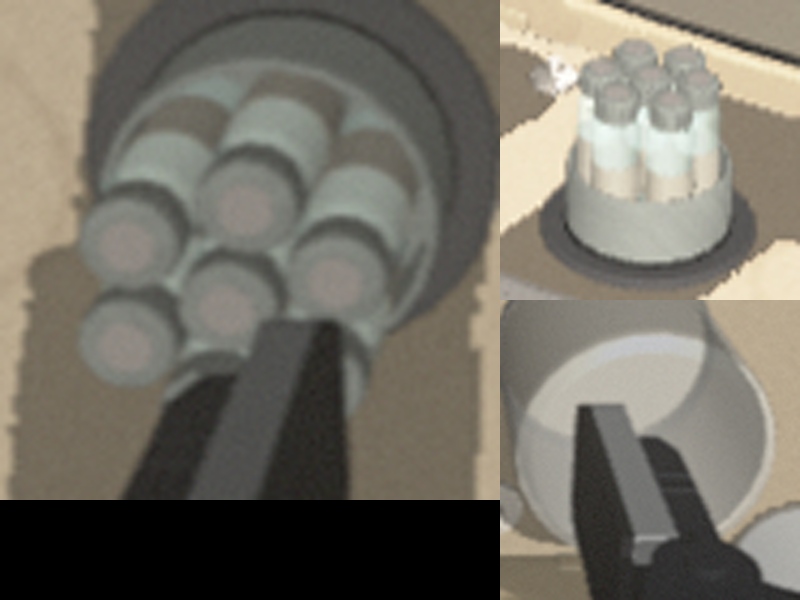

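Seven caps stand level in the cup, the middle one at crop (230,297), so the packing is done. Next is the cover. I'll look at its knob from the left.

```bash
python3 -m creep '[[0,0.4,0,0,0.1],[0,0.8,0,0,0.1],[0,0.9,0,0,0.1],[0,0.9,0,0,0.1],[0,0.8,0,0,0.1],[0,0.5,0,0,0.1],[0,0,0,0,0.1],[0,0,0,0,0.1],[0,0,0,0,0.1],[0,0,0,0,0.1]]'
python3 - <<'E'
from h import *
import json
m=cams.camera_model("wrist");im=cams.capture("wrist")[:,:,::-1].copy();cv2.imwrite("pics/k1_full.png",im);json.dump({k:np.array(v).tolist() for k,v in m.items()},open("k1.json","w"))
rel((.494,.046,.2));q=proj("",(.496,.046,.112),m);print(q)
x0,y0=(q-45).astype(int);g=cv2.cvtColor(im,6)
for v in range(y0,y0+90,6):print(v,g[v,x0:x0+90:4])
print("cols",list(range(x0,x0+90,4)))
E
```

```text
clock: 39.08
tcp_pos: [0.4048, 0.1404, 0.2522]
orientation: [[-1.0, -0.002, -0.001], [-0.002, 1.0, -0.001], [0.001, -0.001, -1.0]]
wrist_force: [0.2, 0.3, 0.6]
width: 0.0468
grasp_force: 0.0
t 39.13 tcp [0.4048 0.1405 0.2523] tool y dir deg 90.13 shift [-2.23 -2.37  1.31] w 0.0469
[225.3593336  314.12310552]
269 [105 106 106 168 166 169 135 105 118 187 191 192 191 190 192 192 168 141
 131 129 128 126 125]
275 [104 108 109 164 167 154 127 130 127 169 180 180 182 181 184 185 192 190
 193 152 128 124 120]
281 [106 108 104 165 167 127 126 133 131 135 182 182 182 180 181 181 180 181
 182 192 188 135 119]
287 [107 105 112 179 127 129 132 137 138 136 147 182 181 184 181 181 181 183
 182 182 189 186 146]
293 [104 103 121 137 128 132 137 142 140 143 145 148 171 180 181 182 181 182
 183 117 114 117  54]
299 [107 104 155 129 135 139 142 144 144 148 151 156 147 151 158 179 178 180
 147 114 115  76  51]
305 [106 104 144 135 138 140 144 148 147 152  87  81  85  84  79  61  54  55
 115 112 114  51  46]
311 [104 105 108 166 137 146 150 151 150 117 117 121 126 103  53  53  53 113
 114 113  79  48  50]
317 [105 104 104 149 149 148 150 154 151 114 117 115 116  82  56  52  72 113
 111 112  50  47  46]
323 [104 103 102 103 148 150 152 158 160 138 115 117 104  51  51  47 115 114
 113  77  45  45  49]
329 [103 104 105 101 106 126 184 156 161 164 159 161  44  48  47  97 112 112
 113  45  46  46  47]
335 [101 106 104 105 103 104 149 156 180 160 155  59  46  48  50  67 140 162
 128  55  43  46  43]
341 [107 108 108 111 106 105 107 112 108  43  48  50  46  46  46  47  46  98
 145  59  45  48  38]
347 [ 40  89 107 106 109 109 108 109  44  46  49  50  55  49  44  49  46  46
  44  52  44  41  53]
353 [ 41  39 151  97  67  37  45  42  47  44  45  42  43  44  49  47  46  46
  37  48  36  40  91]
cols [180, 184, 188, 192, 196, 200, 204, 208, 212, 216, 220, 224, 228, 232, 236, 240, 244, 248, 252, 256, 260, 264, 268]
```

```bash
python3 -m creep '[[0.3,0.4,0,0,0.1],[0.3,0.6,0,0,0.1],[0.2,0.4,0,0,0.1],[0,0,0,0,0.1],[0,0,0,0,0.1],[0,0,0,0,0.1],[0,0,0,0,0.1],[0,0,0,0,0.1],[0,0,0,0,0.1],[0,0,0,0,0.1]]'
python3 - <<'E'
from h import *
m=cams.camera_model("wrist");im=cams.capture("wrist")[:,:,::-1].copy();cv2.imwrite("pics/k2_full.png",im)
rel((.498,.047,.2));q=proj("",(.496,.047,.112),m);print(q);x0,y0=(q-30).astype(int);g=cv2.cvtColor(im,6)[y0:y0+60,x0:x0+60]
# knob top: mid-grey blob darker than cover
k=(cv2.GaussianBlur(g,(3,3),0)<133).astype(np.uint8);n,l,s,c=cv2.connectedComponentsWithStats(k)
for i in range(1,n):
    if s[i,4]>60:print("blob",s[i],c[i]+[x0,y0])
G=cv2.resize(g,None,fx=6,fy=6,interpolation=2)
cs=cv2.HoughCircles(cv2.GaussianBlur(G,(9,9),0),cv2.HOUGH_GRADIENT,1,40,param1=50,param2=10,minRadius=55,maxRadius=85)
for t in cs[0][:4]:
    u,v=x0+t[0]/6-.4,y0+t[1]/6-.4;print("circ",u.round(1),v.round(1),t[2]/6,ray("",u,v,.112,m).round(4))
for v in range(10,50,3):print(g[v,8:54:3])
E
```

```text
clock: 39.97
tcp_pos: [0.3726, 0.1972, 0.2525]
orientation: [[-1.0, -0.003, -0.0], [-0.003, 1.0, -0.0], [0.0, -0.0, -1.0]]
wrist_force: [0.6, 0.0, -0.2]
width: 0.0467
grasp_force: 0.0
t 40.02 tcp [0.3726 0.1973 0.2525] tool y dir deg 90.2 shift [-3.12 -3.77  1.31] w 0.0473
[171.68197116 342.26721058]
blob [  0   0  19  23 274] [149.09124088 320.55474453]
blob [   0   15   60   45 1831] [170.70562534 354.51501912]
circ 176.0 337.0 10.400001 [0.4899 0.0521 0.112 ]
[126 127 132 134 137 141 146 143 146 147 149 154 153 155 152 153]
[128 132 133 137 140 141 147 147 147 151 151 154 155 156 157 159]
[130 133 135 140 141 143 147 151 118  95  96 139 157 156 156 155]
[131 137 140 141 145 146 126  87  82  83  78  79 116 158 157 158]
[137 141 141 142 145 141  79  82  84  84  80  79  78 158 156 157]
[137 139 143 143 145  99 116 123 123  85  74  69  75 159 158 159]
[138 142 143 145 121 114 116 117 123 120  82  64  77 161 158 157]
[138 143 145 144 110 116 116 115 110 114 109  59 135 158 155 158]
[139 146 147 152 102  68  43  41  41  40  45  61 160 158 158 158]
[174 132 117  48  45  50  46  45  49  48  48  45  73 161 156 156]
[130  77  39  47  44  50  44  44  42  45  46  46  47 162 154 135]
[44 44 45 46 45 46 46 48 48 50 48 44 44 40 36 47]
[42 45 44 51 55 59 54 45 44 45 41 44 37 42 40 44]
[44 48 44 45 47 49 48 46 46 48 42 42 38 43 48 43]
```

Run:
```python
from h import *
im=cv2.imread("pics/s5_full.png");g=cv2.cvtColor(im,6)[220:255,300:335]
k=(g<105).astype(np.uint8);n,l,s,c=cv2.connectedComponentsWithStats(k)
for i in range(1,n):
    if s[i,4]>20:
        u,v=c[i]+[300,220];print(s[i],u,v,ray("scene",u,v,.105).round(4))
print("check caps scene mid", ray("scene",340+650-500+0,0,0) if 0 else "")
u,v=340+(652-500)*70/300,250+75*70/300;print("middle cap",ray("scene",u,v,.087).round(4))
rel((.4995,.046,.135))
```

```text
[ 22   0  11  17 169] 327.2248520710059 227.22485207100593 [0.5498 0.0489 0.105 ]
check caps scene mid 
middle cap [ 0.4804 -0.1087  0.087 ]
t 40.02 tcp [0.3726 0.1973 0.2525] tool y dir deg 90.2 shift [-3.16 -3.79  2.94] w 0.0473
```

```bash
python3 -c "
from h import *
print(ray('scene',316.7,237.3,.105)+[.0016,.0028,0])"
python3 -m creep '[[-0.3,-0.3,0,0,0.1],[-0.6,-0.7,0,0,0.1],[-0.6,-0.75,0,0,0.1],[-0.6,-0.75,0,0,0.1],[-0.6,-0.75,0,0,0.1],[-0.4,-0.5,0.3,0,0.1],[-0.06,-0.04,0.6,0,0.1],[0,0,0.8,0,0.1],[0,0,0.8,0,0.1],[0,0,0.4,0,0.1]]'
python3 -m creep '[[0,0,0,0,0.1],[0,0,0,0,0.1],[0,0,0,0,0.1],[0,0,0,0,0.1],[0,0,0,0,0.1],[0,0,0,0,0.1],[0,0,0,0,0.1],[0,0,0,0,0.1],[0,0,0,0,0.1],[0,0,0,0,0.1]]'
python3 -c "
from h import *
rel((.4995,.046,.097))"
```

```text
[0.50027065 0.04561264 0.105     ]
clock: 40.85
tcp_pos: [0.498, 0.0459, 0.1334]
orientation: [[-1.0, -0.004, -0.004], [-0.004, 1.0, -0.0], [0.004, -0.0, -1.0]]
wrist_force: [-0.4, 0.3, 0.4]
width: 0.0471
grasp_force: 0.0
clock: 41.68
tcp_pos: [0.4995, 0.0465, 0.1366]
orientation: [[-1.0, -0.004, 0.0], [-0.004, 1.0, -0.0], [-0.0, -0.0, -1.0]]
wrist_force: [-0.8, -0.2, -0.5]
width: 0.0471
grasp_force: 0.0
t 41.68 tcp [0.4995 0.0465 0.1366] tool y dir deg 90.25 shift [-0.   -0.01  0.99] w 0.0471
```

```bash
python3 -c "
from h import *
print(readout.read_state()['joint_pos'])"
python3 -m creep '[[0,0,0.3,0,0.1],[0,0,0.4,0,0.1],[0,0,0.28,0,0.1],[0,0,0,0,-0.2],[0,0,0,0,-0.5],[0,0,0,0,-1],[0,0,0,0,-1],[0,0,0,0,-1],[0,0,0,0,-1],[0,0,0,0,-1]]'
```

```text
[-0.07517645  0.43962845 -0.15665495  2.00555303  0.10288743  0.70367747
  1.27937742]
clock: 42.52
tcp_pos: [0.4996, 0.0466, 0.0976]
orientation: [[-1.0, -0.004, 0.0], [-0.004, 1.0, 0.0], [-0.0, 0.0, -1.0]]
wrist_force: [-0.0, -0.6, -2.1]
width: 0.0192
grasp_force: 58.7
```

```bash
python3 -m creep '[[0,0,0,0,-0.2],[0,0,0,0,0.1],[0,0,0,0.5,0.1],[0,0,0,1,0.1],[0,0,0,1,0.1],[0,0,0,1,0.1],[0,0,0,1,0.1],[0,0,0,1,0.1],[0,0,0,1,0.1],[0,0,0,1,0.1]]'
python3 -m creep '[[0,0,0,1,0.1],[0,0,0,1,0.1],[0,0,0,1,0.1],[0,0,0,1,0.1],[0,0,0,1,0.1],[0,0,0,1,0.1],[0,0,0,1,0.1],[0,0,0,1,0.1],[0,0,0,1,0.1],[0,0,0,1,0.1]]'
python3 -m creep '[[0,0,0,0.5,0.1],[0,0,0,0,0.1],[0,0,0,0,-0.2],[0,0,0,0,-0.5],[0,0,0,0,-1],[0,0,0,0,-1],[0,0,0,0,-1],[0,0,0,0,-1],[0,0,0,0,-1],[0,0,0,0,-1]]'
python3 -c "
from h import *
rel((.482,-.1055,.22))"
```

```text
clock: 43.35
tcp_pos: [0.4996, 0.0466, 0.0974]
orientation: [[-0.793, 0.609, 0.0], [0.609, 0.793, 0.0], [-0.0, 0.0, -1.0]]
wrist_force: [0.4, 0.8, 0.0]
width: 0.0469
grasp_force: 0.0
clock: 44.18
tcp_pos: [0.4996, 0.0467, 0.0974]
orientation: [[-0.044, 0.999, 0.0], [0.999, 0.044, 0.0], [0.0, 0.0, -1.0]]
wrist_force: [0.0, -0.3, 0.1]
width: 0.0473
grasp_force: 0.0
clock: 45.02
tcp_pos: [0.4999, 0.0465, 0.0975]
orientation: [[-0.004, 1.0, 0.001], [1.0, 0.004, 0.0], [0.0, 0.001, -1.0]]
wrist_force: [1.3, -0.2, 4.3]
width: 0.019
grasp_force: 58.8
t 45.02 tcp [0.4999 0.0465 0.0975] tool y dir deg 0.25 shift [-3.8  -0.46 -3.06] w 0.019
```

```bash
python3 -m creep '[[0,0,-0.2,0,-1],[0,0,-0.5,0,-1],[0,0,-0.8,0,-1],[0,0,-0.8,0,-1],[0,0,-0.5,0,-1],[0,0,-0.2,0,-1],[0,0,0,0,-1],[-0.2,0,0,0,-1],[-0.5,-0.1,0,0,-1],[-0.7,-0.1,0,0,-1]]'
python3 -m creep '[[-0.8,-0.1,0,0,-1],[-0.7,-0.1,0,0,-1],[-0.5,-0.03,0,0,-1],[-0.3,0,0,0,-1],[-0.1,0,0,0,-1],[0,0,0,0,-1],[0,0,0,0,-1],[0,0,0,0,-1],[0,0,0,0,-1],[0,0,0,0,-1]]'
python3 -c "
from h import *
rel((.4828,-.1057,.15))"
```

```text
clock: 45.85
tcp_pos: [0.4906, -0.0084, 0.2152]
orientation: [[-0.008, 1.0, -0.004], [1.0, 0.008, 0.0], [0.0, -0.004, -1.0]]
wrist_force: [-0.0, -0.4, -2.1]
width: 0.0191
grasp_force: 59.1
clock: 46.68
tcp_pos: [0.483, -0.1046, 0.2171]
orientation: [[-0.006, 1.0, -0.0], [1.0, 0.006, 0.0], [0.0, -0.0, -1.0]]
wrist_force: [-0.3, -0.4, -1.6]
width: 0.0191
grasp_force: 59.1
t 46.68 tcp [ 0.483  -0.1046  0.2171] tool y dir deg 0.34 shift [-0.03 -0.    1.68] w 0.0191
```

```bash
python3 -m creep '[[-0.03,0,0.2,0,-1],[0,0,0.3,0,-1],[0,0,0.3,0,-1],[0,0,0.2,0,-1],[0,0,0,0,-1],[0,0,0,0,-1],[0,0,0,0,-1],[0,0,0,0,-1],[0,0,0,0,-1],[0,0,0,0,-1]]'
python3 -m creep '[[0,0,0.2,0,-1],[0,0,0.3,0,-1],[0,0,0.2,0,-1],[0,0,0,0,-1],[0,0,0,0,-1],[0,0,0,0,-1],[0,0,0,0,-1],[0,0,0,0,-1],[0,0,0,0,-1],[0,0,0,0,-1]]'
python3 -m creep '[[0,0,0.1,0,-1],[0,0,0.1,0,-1],[0,0,0.1,0,-1],[0,0,0.1,0,-1],[0,0,0.05,0,-1],[0,0,0,0,-1],[0,0,0,0,-1],[0,0,0,0,-1],[0,0,0,0,-1],[0,0,0,0,-1]]'
```

```text
clock: 47.52
tcp_pos: [0.4832, -0.1067, 0.1777]
orientation: [[-0.004, 1.0, 0.001], [1.0, 0.004, -0.0], [-0.0, 0.001, -1.0]]
wrist_force: [0.1, 0.2, -1.7]
width: 0.0192
grasp_force: 59.0
clock: 48.35
tcp_pos: [0.4831, -0.1067, 0.1495]
orientation: [[-0.004, 1.0, 0.001], [1.0, 0.004, -0.0], [-0.0, 0.001, -1.0]]
wrist_force: [0.7, 0.5, -1.3]
width: 0.0192
grasp_force: 59.0
clock: 49.18
tcp_pos: [0.4829, -0.1067, 0.1314]
orientation: [[-0.004, 1.0, 0.0], [1.0, 0.004, -0.0], [-0.0, 0.0, -1.0]]
wrist_force: [-0.0, 0.4, -2.3]
width: 0.0192
grasp_force: 59.0
```

```bash
python3 -m creep '[[0,0,0.1,0,-1],[0,0,0.1,0,-1],[0,0,0.1,0,-1],[0,0,0.1,0,-1],[0,0,0.1,0,-1],[0,0,0.08,0,-1],[0,0,0,0,-1],[0,0,0,0,-1],[0,0,0,0,-1],[0,0,0,0,-1]]'
python3 -m creep '[[0,0,0.04,0,-1],[0,0,0.04,0,-1],[0,0,0.04,0,-1],[0,0,0,0,-1],[0,0,0,0,-1],[0,0,0,0,-1],[0,0,0,0,-1],[0,0,0,0,-1],[0,0,0,0,-1],[0,0,0,0,-1]]'
```

```text
clock: 50.02
tcp_pos: [0.4829, -0.1067, 0.1082]
orientation: [[-0.004, 1.0, 0.0], [1.0, 0.004, 0.0], [0.0, 0.0, -1.0]]
wrist_force: [-0.1, 0.1, -1.7]
width: 0.0189
grasp_force: 59.0
clock: 50.85
tcp_pos: [0.4833, -0.1066, 0.1035]
orientation: [[-0.004, 1.0, 0.001], [1.0, 0.004, 0.0], [0.0, 0.001, -1.0]]
wrist_force: [0.7, 2.5, 4.9]
width: 0.019
grasp_force: 59.7
```

```bash
python3 -m creep '[[0,0,0,0,-0.5],[0,0,0,0,-0.2],[0,0,0,0,0.1],[0,0,0,0,0.1],[0,0,0,0,0.1],[0,0,-0.1,0,0.1],[0,0,-0.2,0,0.1],[0,0,-0.5,0,0.1],[0,0,-0.8,0,0.1],[0,0,-0.8,0,0.1]]'
python3 -m creep '[[0.3,-0.5,-0.6,0,0.1],[0.8,-0.3,0,0,0.1],[0.9,0,0,0,0.1],[0.9,0,0,0,0.1],[0.9,0,0,0,0.1],[0.9,0,0,0,0.1],[0.6,0,0,0,0.1],[0,0,0,0,0.1],[0,0,0,0,0.1],[0,0,0,0,0.1]]'
python3 - <<'E'
from h import *
s=cams.capture("scene");cv2.imwrite("pics/end_s.png",s[:,:,::-1]);t=cams.capture("top");cv2.imwrite("pics/end_t.png",t[:,:,::-1]);a=cv2.imread("pics/scene0.png")[:,:,::-1].astype(int)
# expected knob top in scene when home (bias-corrected) vs dark blob
c=np.array([.4833,-.1066]);e=proj("scene",(c[0]-.0016,c[1]-.0028,.110));print("expect knob",e)
g=cv2.cvtColor(s,cv2.COLOR_RGB2GRAY);x,y=e.astype(int);
print(g[y-24:y+24:3,x-16:x+17:2])
# original cover location / small vials changes
d=np.abs(s.astype(int)-a).sum(2)
for n,p in dict(sa=(.529,.286,.02),sb=(.458,.252,.02),yellow=(.485,.431,.03),filt=(0,0,0)).items():
    u,v=proj("scene",p).astype(int);print(n,u,v,d[max(v-8,0):v+8,max(u-6,0):u+6].mean() if u>0 else None)
E
```

```text
clock: 51.68
tcp_pos: [0.4822, -0.1069, 0.2006]
orientation: [[-0.004, 1.0, -0.002], [1.0, 0.004, -0.0], [-0.0, -0.002, -1.0]]
wrist_force: [0.8, -0.3, 0.1]
width: 0.0467
grasp_force: 0.0
clock: 52.52
tcp_pos: [0.45, 0.1043, 0.2237]
orientation: [[-0.004, 1.0, 0.0], [1.0, 0.004, -0.0], [-0.0, 0.0, -1.0]]
wrist_force: [-0.1, -0.5, -0.2]
width: 0.0469
grasp_force: 0.0
expect knob [376.389842   257.29355124]
[[140 141 138 127 113  81  71 126 143 145 150 153 151 152 151 151 153]
 [139 139 139 139 141 139 141 141 140 142 140 141 139 141 148 150 155]
 [142 143 139 141 141 140 140 141 140 140 139 141 139 141 140 139 142]
 [140 139 140 141 140 139 140 139 140 141 142 141 140 141 142 139 140]
 [139 143 139 142 139 142 140 140 139 140 140 139 142 142 142 140 140]
 [ 78  86 113 140 140 139 139 140 141 141 140 141 137 140 139 140 140]
 [225 219 198 110  53  84 101 141 145 143 139 141 137 140 141 139 140]
 [196 201 227 228 222 219 158 150 149 149 146 210 192 221 145 138 140]
 [216 203 209 221 225 229 126 140 154 117 103 233 240 230 226 191 219]
 [198 208 218 222 233 236 138 136 133 118  95 230 236 238 237 236 233]
 [198 219 225 228 234 237 209 146 104  99 146 236 236 236 236 235 231]
 [235 236 236 234 232 235 234 235 236 233 233 233 234 234 233 233 231]
 [246 243 237 234 234 231 235 235 238 237 237 234 237 235 234 234 231]
 [233 246 249 250 248 247 242 238 234 237 239 244 243 244 245 239 226]
 [202 217 227 234 242 242 245 248 246 247 246 240 231 229 212 216 214]
 [226 231 226 226 229 227 233 235 220 222 220 210 214 223 224 218 213]]
sa 241 238 109.609375
sb 232 254 108.65104166666667
yellow 184 228 63.026041666666664
filt 162 435 7.703125
```

```bash
python3 -c "
from plant import order
print(order.job_done())"
```

```text
the job is handed in; nothing more can be done
None
```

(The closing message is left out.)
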